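Lock the bayonet lid on the leaning canister

TASK

A toy tower has been left standing in the open wooden canister: take it out and stand it upright on the table. Then close the canister with the lid that has the straight bar grip: lugs into the slots, press it down against the sprung seal, and turn it clockwise by a quarter turn until it stops, so that it stays locked when you let go. Leave the other lid and the other things on the table where they are.

Things in the scene. Friction and masses are not known exactly. Their poses are not given: they have to be found in the camera images.
- can_mouth (a point): Centre of the mouth of the wooden canister, in its rim plane. Z axis: the canister's axis, pointing out of the mouth, 30 degrees from vertical, leaning to the robot's side. X axis: through the two lug slots (either way round is the same). The mouth is a 60 mm hole in an 8 mm thick lip; two opposite slots 19 mm wide widen it to 82 mm across.
- can_groove (a point): Point on the canister's axis 15 mm below the rim, in the middle of the groove under the lip. Same axes as the mouth. Lugs that have passed down through the slots turn here clockwise only (seen looking into the mouth), to a stop about 85 degrees from the slots. Below it goes a plain 60 mm bore, to an inner floor 66 mm below the rim.
- seal (a joint): How far the black sprung seal ring round the canister's neck (94 to 106 mm diameter) is pressed down, in m: 0 = free, standing 6 mm above the rim; 0.006 = level with the rim, when the lid's disc is flat on the rim. It pushes back with about 2.5 N at first and 10 N fully down.
- cradle: The fixed plywood cradle, 116 x 124 mm, that holds the canister (110 mm diameter, 100 mm tall); origin at the centre of its underside on the table. The canister leans along its -x axis. The mouth's centre is 38 mm towards -x from the origin and 131 mm above the table. The canister is clamped and does not turn. From the table's front edge (x 0.39) to x 0.53 only the listed things stand.
- lid_grip (a point): Centre of the bar grip of the wooden lid that fits; at the start it lies right way up on the table. Z axis: the lid's axis, up. X axis: along the bar and along the line of its two lugs (either way round is the same). Bar 80 mm long (x), 24 mm wide (y); this point is 15 mm above the disc's top, 16 mm below the bar's top, 53 mm above the lid's foot. Mass about 0.2 kg.
- lid_lugs (a point): Point on the lid's axis at the middle of its two lugs, 39.5 mm below the grip point; same axes. Lugs 14 mm wide, 7 mm thick, 76 mm from tip to tip, on a plug of 56 mm diameter whose foot tapers to 42 mm and ends 13.5 mm below this point.
- lid_disc (a point): Centre of the underside of the lid's disc (106 mm diameter, 10 mm thick), 25 mm below the grip point; same axes. Heights of this point above the rim: 18 mm with the lugs resting on the lip beside the slots, 6 mm when the disc touches the free seal ring, 0 pressed flat on the rim, about 3 mm when locked and let go (the seal pushes the lugs up under the lip).
- tower_mid (a point): Centre, half-way up, of the round oiled toy tower (0.1 kg, 143 mm tall, pointed roof); sides swell from 38 mm at the foot to 47 mm at the eaves, 116 mm up. Z axis: from foot to roof. At the start it stands loosely in the canister and leans with it, foot on the inner floor, 77 mm of it sticking out, about 10 mm off the axis on the low side.
- other_mid (a point): Bystander: centre (29 mm above the table) of a smaller wooden lid for another canister, 76 mm diameter, 58 mm high, with a round knob and no lugs. Leave it alone.
- jar_mid (a point): Bystander: centre (36 mm above the table) of a turned wooden jar with a round knob, 47 mm diameter, 73 mm high. Leave it alone.
- house_mid (a point): Bystander: centre (79 mm above the table) of a pale wooden toy gate tower, 77 x 73 mm, 158 mm high. Leave it alone.
- cup_mid (a point): Bystander: centre (46 mm above the table) of a dotted white mug, 92 x 127 mm with its handle, 93 mm high. Leave it alone.
- block_mid (a point): Bystander: centre (14 mm above the table) of a wooden sanding block, 39 x 65 mm, 28 mm high. Leave it alone.

How it is judged:
By the outcome, as a careful person would: the job done as asked, in the order asked, and still so for the second after the job is handed in, with the robot touching nothing.
It also fails if it takes over 61 s, if anything falls off the work surface, if the arm or the gripper's body presses on something with over 40 N, if the wrist force passes 120 N, or if a joint passes its speed limit or range.

ROBOT

A 7-joint arm with a two-finger parallel gripper is mounted at the origin on a cart in front of the work surface, level with it; the furniture and walls round the work are solid. World frame = base frame: x ahead of the robot, y to its left, z up, the work surface at z = 0. Lengths are in m, angles in rad, forces in N, time in s.
With the tool pointing down it reaches from about 0.425 to 0.975 m from the base axis. Payload 16.7 kg.
Tool frame: the origin (TCP) lies midway between the tips of the shut fingers; the grasp point (between the pads) lies 19 mm behind it; x points along the fingers, y is the direction in which the jaws open and shut, and the axes are right-handed (so a half turn about x gives the same grasp; the last joint's range is limited). The gripper opens to 85 mm and grips with 20 to 120 N. Pads are 22 mm wide; open, the fingers measure 114 mm over their backs; the gripper's body (76 mm by 85 mm) begins 54 mm behind the grasp point. The pads swing forward as they close: fully open they stand 13 mm farther back than shut.
Start: joints at [-1.413, 0.426, 0.074, 1.606, -0.034, 1.111, -0.067], TCP at [0.204, 0.643, 0.231] pointing down, gripper open.
Joint ranges: [-2.85, 2.85], [-0.5, 2.14], [-1.23, 1.37], [0.21, 2.46], [-1.02, 4.16], [0.16, 2.05], [-2.73, 2.73]. Speed limits (rad/s): [1.89, 1.89, 2.39, 2.39, 3.01, 3.01, 3.01].

INTERFACE

Orientations are given as [roll, pitch, yaw] about the fixed x, y, z axes, in that order (R = Rz(yaw) Ry(pitch) Rx(roll)).
In Python, from plant import r gives the robot as it stands.
- The arm moves only by the tool carry_out, never from a script. Its arguments are lists of equal length, an entry for each row: "delta_rot": the turn, a rotation vector about the tool's x, y, z as a fraction of full scale, a list of three; "xyz": the shift along the tool's x, y, z as a fraction of full scale, a list of three; "claw": the opening, from 0 (shut) to 1 (fully open). In form: {"delta_rot": [[wx, wy, wz], ...], "xyz": [[dx, dy, dz], ...], "claw": [claw, ...]}. A call has 1 to 10 rows; each row shifts and turns the commanded pose from where the row before left it, along the tool's axes as they then stand; what a row does not reach is not made up. Full scale, the value 1, is 5 cm for a shift and 4 degrees for a turn. A row lasts 1/10 s, in which the tool goes at most 50 mm and 8.59 degrees, less where a joint would pass 70% of its speed; a pose out of reach is approached as far as the arm can. A call with a number of a shift or a turn outside -1 to 1 is refused whole. A call with a gripper value outside its range is refused whole. The fingers move at their own pace and stop on an object; "newtons" is the grip in N (left out, the last holds). Time passes only in rows, so rows that do not move let the fingers close. It gives the time, the measured TCP pose, the force and the opening at its end, in the units of the state.
- r.sense(): the state, without advancing time (a new reading comes with each control period).
- r.snapshot(name): name is "side" or "top"; returns (picture, depth): 384x512x3 uint8, red, green, blue; 384x512 float32, m along the optical axis (not along the pixel's ray), 0 where there is no reading.
- r.camera_model(name): a dict with "K" (3x3 intrinsics, pixels), "extrinsics" (4x4, takes a point from camera to world coordinates). Camera axes: x right, y down, z forward; pixel columns grow to the right and rows downward; lengths in m; the calibration is good to about 2 mm. A picture is of the moment at which its call begins. camera_model takes no time and is no camera call.
- r.finish_job(): hands the job in, once; it reports no verdict.
The state is a dict: "time_s": time; "joint_pos": joint angles; "qd": joint speeds; "joint_efforts": joint torques, N m; "tcp_pos": TCP position; "tool_rot": TCP orientation; "ft_force": force on the tool from outside, world axes, zero at the start; "wrist_torque": the same for the moment, N m; "grip_width": opening from 0.0 (shut) to 1.0 (fully open).
Only numpy, scipy, OpenCV 4.12 (cv2) and the standard library are available. Lean on these libraries where they do the work, as an engineer would, in place of code of your own. Each camera call takes 0.05 s, during which the arm holds its last target. There are 200 camera calls.

## Working session

There is one attempt and no reset: what is moved stays moved. The work goes in short steps, Python scripts to look and compute and a tool call to move; the robot and the scene stay as the last step left them, time stands still between calls to the robot, and variables do not carry over. Pictures are saved under pics/ and viewed, about 8 in all and at most 12, crops included, and the job is handed in when it is done.

Besides the shell and the picture viewer there is one more tool, called by a JSON object that holds its "fn" and its "kwargs". carry_out: Moves the arm, as the interface text tells. Shift numbers are shares of 5 cm and turn numbers shares of 4 degrees, none past 1 either way. Its arguments: {"type":"object","properties":{"delta_rot":{"type":"array"},"xyz":{"type":"array"},"claw":{"type":"array"},"newtons":{"type":"number"}},"required":["delta_rot","xyz","claw"]}

```bash
ls; mkdir -p pics; cat > h.py <<'E'
import numpy as np,cv2
from plant import r
from scipy.spatial.transform import Rotation as R
def snap(n,f):
    p,d=r.snapshot(n); cv2.imwrite('pics/'+f+'.png',p[:,:,::-1]); np.save('pics/'+f+'.npy',d); return p,d
def pts(n,d):
    c=r.camera_model(n);K=np.array(c['K']);E=np.array(c['extrinsics'])
    v,u=np.mgrid[:d.shape[0],:d.shape[1]]
    P=np.stack([(u-K[0,2])/K[0,0]*d,(v-K[1,2])/K[1,1]*d,d],-1)
    W=P@E[:3,:3].T+E[:3,3]; W[d==0]=np.nan; return W
E
python3 - <<'E'
from h import *
s=r.sense();print(s)
a,b=snap('top','t0');c,d=snap('side','s0')
for n in('top','side'):
    m=r.camera_model(n);print(n,np.round(m['K'],1).tolist(),np.round(m['extrinsics'],3).tolist())
cv2.imwrite('pics/b0.png',np.vstack([a,c])[:,:,::-1][:, :])
E
python3 -c "
import cv2;i=cv2.imread('pics/b0.png');print(i.shape)"
```

```text
pics
{'time_s': 0.0, 'joint_pos': array([-1.41350011,  0.42670205,  0.07388379,  1.6066125 , -0.03407743,
        1.11080952, -0.06710752]), 'qd': array([ 1.39219110e-03, -1.15730698e-03,  6.33135056e-04,  1.28737307e-03,
        6.02446409e-04, -1.23211395e-03,  2.53904227e-05]), 'joint_efforts': array([-1.91969484e-03, -9.49819279e+01,  3.76041591e+00, -4.63539433e+01,
        1.93151599e-02,  9.85101418e-03,  1.25362820e-05]), 'tcp_pos': array([0.20378424, 0.64307234, 0.23062915]), 'tool_rot': array([-1.47195244,  1.56952473, -1.77880793]), 'ft_force': array([-0.48014555, -1.08758954,  0.36932915]), 'wrist_torque': array([ 0.01635618, -0.07237341,  0.00032384]), 'grip_width': 0.999522397958374}
top [[457.8, 0.0, 254.5], [0.0, 457.8, 190.4], [0.0, 0.0, 1.0]] [[-0.005, -0.983, 0.184, 0.251], [-1.0, 0.006, 0.005, 0.004], [-0.006, -0.183, -0.983, 1.769], [0.0, 0.0, 0.0, 1.0]]
side [[425.7, 0.0, 255.2], [0.0, 425.7, 193.3], [0.0, 0.0, 1.0]] [[-0.979, 0.133, -0.155, 0.859], [0.204, 0.697, -0.687, 1.259], [0.016, -0.704, -0.71, 1.387], [0.0, 0.0, 0.0, 1.0]]
(768, 512, 3)
```

View pics/t0.png

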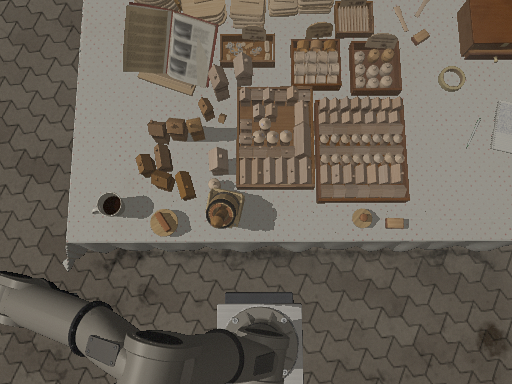

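View pics/s0.png

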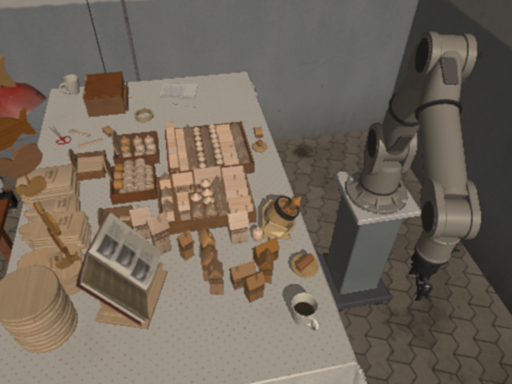

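```bash
python3 - <<'E'
from h import *
a=cv2.imread('pics/t0.png');c=cv2.imread('pics/s0.png')
f=lambda i,x,y,w,h,s:cv2.resize(i[y:y+h,x:x+w],(w*s,h*s),interpolation=cv2.INTER_CUBIC)
A=f(a,135,170,120,80,6);B=f(c,240,180,90,110,6)
A=cv2.resize(A,(460,307));B=cv2.resize(f(c,240,180,100,120,6),(340,408))
o=np.zeros((408,800,3),np.uint8);o[:307,:460]=A;o[:,460:]=B
cv2.imwrite('pics/c0.png',o)
for n,f,box in(('top','t0',(140,185,250,240)),):
    W=pts(n,np.load(f'pics/{f}.npy'))
    x0,y0,x1,y1=box
    print('lid heights mm around 164,222');print(np.round(W[206:240:2,148:182:2,2]*1000))
    print('lid center',W[222,164])
    print('can');print(np.round(W[184:234:2,200:246:2,2]*1000))
    print(W[208,222],W[184,213],W[160,218])
E
```

```text
lid heights mm around 164,222
[[  1.   0. -10.   3.  -8.  -1.   7.   1.   1.   3.  -6.   6.  -1.   5.
   -7.  -3.  -6.]
 [ -3.   2.  -1.  -0.  -4.  -1.   1.  -2.  -6.  -1.  -5.  11.  -3.   2.
    1.   4.  -4.]
 [ -2.  -0.   5.   4.  -1.  32.  36.  41.  34.  41.  39.  40.  -3.  -5.
   -5.  -3.   3.]
 [  2.   9.  -2.   0.  41.  72.  75.  45.  42.  43.  39.  39.  48.   6.
   -0.  -2.  -1.]
 [  0.  -4.  -2.  47.  65.  62.  72.  36.  44.  42.  37.  30.  31.  42.
    8.   2.  -0.]
 [  4.   1.  39.  38.  71.  70.  65.  67.  39.  39.  35.  36.  30.  35.
   28.   4.   8.]
 [ -6.   1.  33.  41.  44.  69.  63.  72.  52.  35.  40.  37.  34.  41.
   48.  -0.  -1.]
 [ -3.  34.  37.  38.  45.  67.  65.  68.  65.  37.  34.  44.  41.  36.
   42.   5.  -3.]
 [  1.  41.  32.  36.  40.  32.  63.  68.  70.  70.  32.  39.  39.  41.
   45.   5.  -8.]
 [ -2.  34.  37.  35.  33.  41.  70.  71.  59.  71.  55.  48.  39.  40.
   46.  -2.   0.]
 [  4.   3.  27.  49.  40.  42.  40.  67.  61.  71.  70.  34.  36.  38.
   26.   6.   1.]
 [  2.  -1.  38.  41.  36.  40.  35.  31.  70.  66.  72.  65.  35.  39.
   41.  
[... 2916 characters left out ...]
.   5.   4.  -2.   3.  -2. 177. 183. 193. 184. 174. 169. 109. 117.
  117. 126.  49.   8.   7.  -2.   2.  -5.   1.]
 [ -8.   1.  -8.  -2.  -2.   6.  -1. 177. 181. 175. 173. 101. 106. 113.
  118.  70.  51.   7.  10.   6.   3.  10.  -0.]
 [  1.  -2.  -6.   2.   0.   3.   3. -16.  -1. 114. 105. 111. 116.  -7.
   -7.   8.  -4.   1.   1.   0.  -3. -12.  -0.]
 [  2.   0.  -1.   1.  -4.   4.  -4.  -1.   3.  -5.  -0.  -5.  -1.  -3.
   -1.  -2.  -2.  -2.   4.   1.  10.   6.  -2.]
 [  1.  -8.  -2.  -3.   6.  -3.   3.  -3.  -4.   6.   1.   3.  -1.   2.
   -1.   1.   4.   2.  -7.  -9.  -0.  -3.   3.]]
[0.49581833 0.13301429 0.10908802] [0.59420119 0.17120068 0.06697173] [0.66389932 0.14497518 0.16031985]
```

View pics/c0.png

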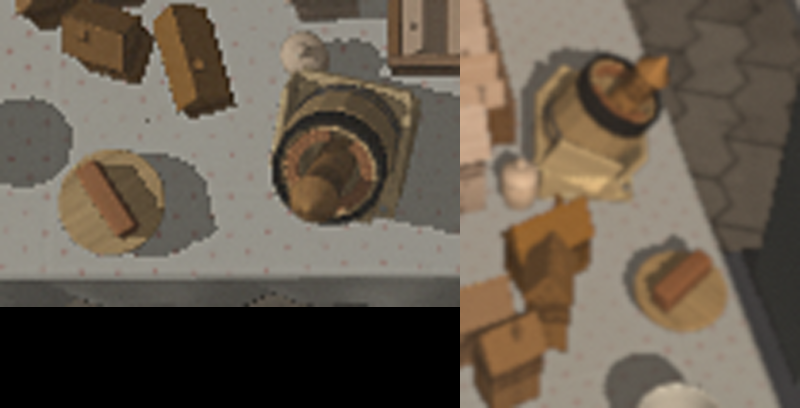

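```bash
cat > m.py <<'E'
from h import *
def cast(n,uv,z):
    c=r.camera_model(n);K=np.array(c['K']);E=np.array(c['extrinsics'])
    d=np.c_[(uv-[K[0,2],K[1,2]])/[K[0,0],K[1,1]],np.ones(len(uv))]@E[:3,:3].T
    return E[:3,3]+d*((z-E[2,3])/d[:,2])[:,None]
def ring(f='t0',n='top'):
    a=cv2.imread(f'pics/{f}.png');W=pts(n,np.load(f'pics/{f}.npy'))
    g=a.max(2); near=(abs(W[...,0]-.49)<.09)&(abs(W[...,1]-.133)<.09)&(W[...,2]>.085)&(W[...,2]<.18)
    m=near&(g<62)
    m=cv2.morphologyEx(m.astype(np.uint8),cv2.MORPH_CLOSE,np.ones((3,3)))
    k,l,st,_=cv2.connectedComponentsWithStats(m);i=1+st[1:,4].argmax();m=(l==i)&near
    P=W[m]
    for _ in range(4):
        c=np.median(P,0);u,s,v=np.linalg.svd(P-P.mean(0),full_matrices=False);nn=v[2]*np.sign(v[2,2])
        e=(P-P.mean(0))@nn;P=P[abs(e)<max(.006,2*e.std())]
    # circle fit in plane
    mu=P.mean(0);q=(P-mu)@v[:2].T
    A=np.c_[2*q,np.ones(len(q))];x=np.linalg.lstsq(A,(q**2).sum(1),rcond=None)[0]
    cen=mu+x[:2]@v[:2];rad=np.sqrt(x[2]+x[:2]@x[:2])
    print(n,len(P),'cen',cen.round(4),'r',rad.round(4),'nrm',nn.round(3),'tilt',np.degrees(np.arccos(nn[2])).round(1),'az',np.degrees(np.arctan2(nn[1],nn[0])).round(1))
    return m
def bar(f,n,lo=.058,hi=.08):
    a=cv2.imread(f'pics/{f}.png');W=pts(n,np.load(f'pics/{f}.npy'))
    near=(abs(W[...,0]-.45)<.07)&(abs(W[...,1]-.352)<.07)
    a=a.astype(int)
    mm=near&(W[...,2]>.055)
    disc=near&(W[...,2]>.02)
    for nm,m,z in(('bar',mm,.069),('all',disc,.038)):
        cs,_=cv2.findContours(m.astype(np.uint8),cv2.RETR_EXTERNAL,cv2.CHAIN_APPROX_NONE);c=max(cs,key=cv2.contourArea)
        m2=np.zeros(m.shape,np.uint8);cv2.drawContours(m2,[c],-1,1,-1)
        v,u=np.nonzero(m2);P=cast(n,np.c_[u,v].astype(float),z)[:,:2]
        rc=cv2.minAreaRect((P*1000).astype(np.float32));w=np.linalg.eigh(np.cov(P.T))[1][:,1]
        print(n,nm,len(P),'mean',P.mean(0).round(4),'rect',np.round(rc[0],1),np.round(rc[1],1),round(rc[2],1),'pca',np.degrees(np.arctan2(w[1],w[0])).round(1))
E
python3 - <<'E'
from m import *
for f,n in(('t0','top'),('s0','side')): ring(f,n);bar(f,n)
for f,n,lo in(('t0','top',0),('s0','side',0)):
    W=pts(n,np.load(f'pics/{f}.npy'))
    near=(abs(W[...,0]-.46)<.09)&(abs(W[...,1]-.14)<.07)&(W[...,2]>.165)
    print('roof',n,near.sum(),np.nanmean(W[near],0), W[near][np.argsort(W[near][:,2])[-8:]].mean(0))
E
```

```text
top 158 cen [0.4709 0.137  0.1342] r 0.0507 nrm [-0.442  0.098  0.891] tilt 26.9 az 167.5
top bar 144 mean [0.4524 0.3588] rect [452.9 358.9] [81.5 25.4] 33.5 pca -145.7
top all 616 mean [0.453 0.36 ] rect [452.3 360.6] [103.7 102.8] 1.5 pca 60.8
side 111 cen [0.4782 0.1439 0.1285] r 0.0488 nrm [-0.45   0.103  0.887] tilt 27.5 az 167.1
side bar 134 mean [0.4591 0.3709] rect [459.5 370. ] [87.4 27.7] 36.1 pca -145.3
side all 532 mean [0.4567 0.3681] rect [456.8 368.2] [108.5 105.2] 85.9 pca 57.1
roof top 127 [0.44168438 0.14526167 0.17927576] [0.43376223 0.14813282 0.19320698]
roof side 80 [0.44572612 0.15760285 0.17835895] [0.43660325 0.15501122 0.19092271]
```

```bash
cat > mv.py <<'E'
from h import *
def cur():
    s=r.sense(); return np.array(s['tcp_pos']),R.from_euler('xyz',s['tool_rot']),s
def frame(x,yhint):
    x=np.array(x,float);x/=np.linalg.norm(x);y=np.array(yhint,float);y-=x*(x@y);y/=np.linalg.norm(y)
    return R.from_matrix(np.c_[x,y,np.cross(x,y)])
def plan(p1,R1,n=None,flip=True,p0=None,R0=None):
    p,Q,s=cur()
    if p0 is not None:p=p0
    if R0 is not None:Q=R0
    c=[R1,R1*R.from_rotvec([np.pi,0,0])] if flip else [R1]
    R1=min(c,key=lambda q:(Q.inv()*q).magnitude())
    w=(Q.inv()*R1).as_rotvec();t=Q.inv().apply(np.array(p1)-p)
    k=int(np.ceil(max(np.linalg.norm(w)/np.radians(4),np.linalg.norm(t)/.05*1.15,1)))
    n=max(n or 0,k)
    while 1:
        A=sum(R.from_rotvec(w/n*i).as_matrix() for i in range(n));d=np.linalg.solve(A,t)
        if abs(d).max()<=.05:break
        n+=1
    print('n',n,'rot',(np.degrees(w/n)/4).round(3).tolist(),'xyz',(d/.05).round(3).tolist(),'total deg',np.degrees(w).round(1),'mm',(t*1000).round(1))
    return np.array(p1),R1
AZ=np.radians(167);T=np.radians(30)
ax=np.array([np.sin(T)*np.cos(AZ),np.sin(T)*np.sin(AZ),np.cos(T)])
low=np.array([np.cos(T)*np.cos(AZ),np.cos(T)*np.sin(AZ),-np.sin(T)])
hor=np.cross(ax,low)
M=np.array([.474,.138,.131])
E
python3 - <<'E'
from mv import *
p,Q,s=cur();print(Q.as_matrix().round(3),s['joint_pos'].round(2))
p,Q=plan(M+.11*ax+.01*low,frame(-ax,hor));print(p,Q.as_matrix().round(2))
E
```

```text
[[-0.     0.302  0.953]
 [-0.001  0.953 -0.302]
 [-1.    -0.001  0.   ]] [-1.41  0.43  0.07  1.61 -0.03  1.11 -0.07]
n 13 rot [-0.086, -0.577, 0.024] xyz [0.136, -0.642, 0.498] total deg [ -4.5 -30.    1.3] mm [   9.9 -405.   346.7]
[0.41197135 0.15232044 0.22126279] [[ 0.49  0.22  0.84]
 [-0.11  0.97 -0.19]
 [-0.87 -0.    0.5 ]]
```

{"fn": "carry_out", "kwargs": {"delta_rot": [[-0.09,-0.58,0.02],[-0.09,-0.58,0.02],[-0.09,-0.58,0.02],[-0.09,-0.58,0.02],[-0.09,-0.58,0.02],[-0.09,-0.58,0.02],[-0.09,-0.58,0.02],[-0.09,-0.58,0.02],[-0.09,-0.58,0.02],[-0.09,-0.58,0.02]], "xyz": [[0.14,-0.64,0.5],[0.14,-0.64,0.5],[0.14,-0.64,0.5],[0.14,-0.64,0.5],[0.14,-0.64,0.5],[0.14,-0.64,0.5],[0.14,-0.64,0.5],[0.14,-0.64,0.5],[0.14,-0.64,0.5],[0.14,-0.64,0.5]], "claw": [1,1,1,1,1,1,1,1,1,1], "newtons": 60}}

```text
time_s: 1.1
tcp_pos: [0.3632, 0.2638, 0.2069]
tool_rot: [0.001, 1.164, -0.241]
ft_force: [2.2, 0.1, 0.3]
grip_width: 0.999
```

```bash
python3 - <<'E'
from mv import *
p,Q,s=cur();print(p,s['joint_pos'].round(2),s['time_s'])
plan(M+.11*ax+.01*low,frame(-ax,hor))
E
```

```text
[0.36324666 0.26375089 0.20691865] [-1.33 -0.02  0.25  2.3   0.55  0.84 -0.11] 1.1
n 3 rot [-0.067, -0.559, 0.031] xyz [0.125, -0.646, 0.484] total deg [-0.8 -6.7  0.4] mm [ 16.1 -96.5  73.7]
```

{"fn": "carry_out", "kwargs": {"delta_rot": [[-0.07,-0.56,0.03],[-0.07,-0.56,0.03],[-0.07,-0.56,0.03],[0,0,0]], "xyz": [[0.12,-0.65,0.48],[0.12,-0.65,0.48],[0.12,-0.65,0.48],[0,0,0]], "claw": [1,1,1,1]}}

```text
time_s: 1.5
tcp_pos: [0.4108, 0.1491, 0.2214]
tool_rot: [-0.001, 1.048, -0.232]
ft_force: [-0.4, 0.7, -0.1]
grip_width: 1.001
```

```bash
cat > comp.py <<'E'
from h import *
def comp(tag,tb=(150,150,120,100),sb=(220,150,120,120)):
    a,d=snap('top','t'+tag);c,e=snap('side','s'+tag)
    f=lambda i,b:cv2.resize(i[b[1]:b[1]+b[3],b[0]:b[0]+b[2],::-1],(400,int(400*b[3]/b[2])),interpolation=cv2.INTER_CUBIC)
    A,B=f(a,tb),f(c,sb);o=np.zeros((max(len(A),len(B)),800,3),np.uint8);o[:len(A),:400]=A;o[:len(B),400:]=B
    cv2.imwrite(f'pics/c{tag}.png',o)
E
python3 - <<'E'
from mv import *
from comp import comp
comp('1')
p,Q,s=cur();print(p,Q.as_matrix().round(3),s['joint_pos'].round(2),s['time_s'])
plan(M+.11*ax+.01*low,frame(-ax,hor))
plan(M+.01*ax+.01*low,frame(-ax,hor))
E
```

```text
[0.41058364 0.15300372 0.22179766] [[ 0.486  0.226  0.844]
 [-0.112  0.974 -0.197]
 [-0.867  0.001  0.499]] [-1.22 -0.17  0.32  2.42  0.77  0.8  -0.08] 1.6
n 1 rot [-0.025, -0.023, -0.003] xyz [0.024, -0.007, 0.021] total deg [-0.1 -0.1 -0. ] mm [ 1.2 -0.4  1. ]
n 3 rot [-0.008, -0.008, -0.001] xyz [0.675, -0.002, 0.008] total deg [-0.1 -0.1 -0. ] mm [101.2  -0.4   1.2]
```

View pics/c1.png

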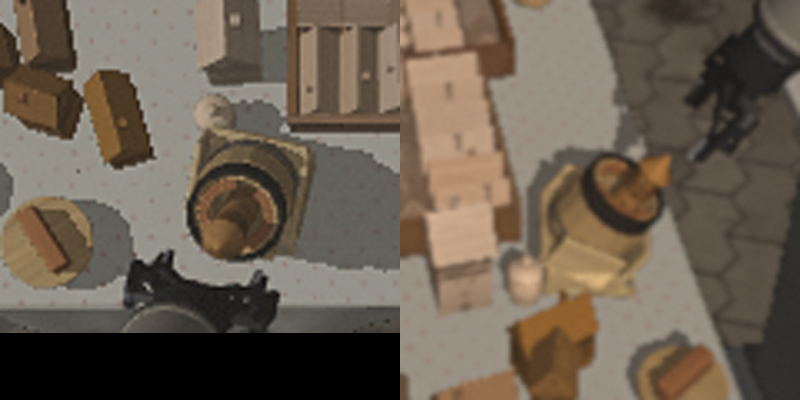

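{"fn": "carry_out", "kwargs": {"delta_rot": [[0,0,0],[0,0,0],[0,0,0],[0,0,0],[0,0,0],[0,0,0],[0,0,0],[0,0,0],[0,0,0],[0,0,0]], "xyz": [[0.5,0,0.02],[0.5,0,0],[0.5,0,0],[0.3,0,0],[0.2,0,0],[0,0,0],[0,0,0],[0,0,0],[0,0,0],[0,0,0]], "claw": [1,1,1,1,1,1,0,0,0,0], "newtons": 60}}

```text
time_s: 2.6
tcp_pos: [0.4601, 0.1426, 0.1362]
tool_rot: [0.002, 1.048, -0.225]
ft_force: [-10.6, -1.3, 15.2]
grip_width: 0.526
```

{"fn": "carry_out", "kwargs": {"delta_rot": [[0,0,0],[0,0,0],[0,0,0],[0,0,0]], "xyz": [[0,0,0],[0,0,0],[0,0,0],[0,0,0]], "claw": [0,0,0,0]}}

```text
time_s: 3.0
tcp_pos: [0.4601, 0.1426, 0.1362]
tool_rot: [0.003, 1.048, -0.224]
ft_force: [-9.0, -0.1, 14.0]
grip_width: 0.521
```

{"fn": "carry_out", "kwargs": {"delta_rot": [[0,0,0],[0,0,0],[0,0,0],[0,0,0],[0,0,0],[0,0,0],[0,0,0]], "xyz": [[-0.1,0,0],[-0.2,0,0],[-0.3,0,0],[-0.4,0,0],[-0.4,0,0],[-0.4,0,0],[0,0,0]], "claw": [0,0,0,0,0,0,0]}}

```text
time_s: 3.7
tcp_pos: [0.416, 0.1533, 0.2155]
tool_rot: [0.008, 1.048, -0.219]
ft_force: [0.5, 0.4, -1.4]
grip_width: 0.523
```

```bash
python3 - <<'E'
from mv import *
from comp import comp
comp('2')
p,Q,s=cur();print(p,s['ft_force'],s['joint_pos'].round(2),s['time_s'],s['grip_width'])
W=pts('side',np.load('pics/s2.npy'))
# next: up and right, then upright, over y=-0.10
p1,Q1=plan([.43,.12,.28],frame([0,0,-1],[.2,.97,0]))
p1,Q1=plan([.47,-.10,.28],frame([0,0,-1],[.2,.97,0]))
E
```

```text
[0.41634233 0.15245716 0.21370272] [ 0.38464579 -0.5936664  -1.11222993] [-1.19 -0.14  0.32  2.42  0.78  0.76 -0.08] 3.8 0.5230094933250444
n 8 rot [-0.041, 0.935, 0.008] xyz [-0.146, -0.072, 0.098] total deg [-1.3 29.9  0.2] mm [-47.2 -28.4  51. ]
n 8 rot [-0.041, 0.935, 0.008] xyz [-0.082, -0.588, 0.307] total deg [-1.3 29.9  0.2] mm [  -3.4 -233.9  127.7]
```

View pics/c2.png

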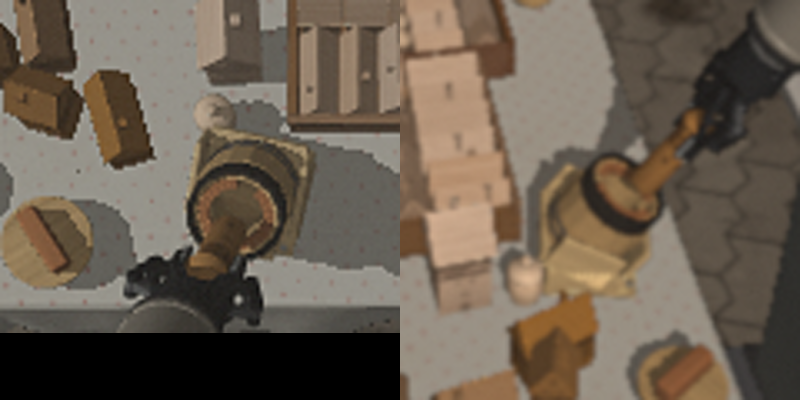

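{"fn": "carry_out", "kwargs": {"delta_rot": [[0,0,0],[0,0,0],[0,0,0],[0,0,0]], "xyz": [[-0.3,0,0.17],[-0.35,0,0.2],[-0.35,0,0.2],[0,0,0]], "claw": [0,0,0,0]}}

```text
time_s: 4.2
tcp_pos: [0.4169, 0.1527, 0.2723]
tool_rot: [0.004, 1.048, -0.224]
ft_force: [0.4, 0.4, -1.9]
grip_width: 0.519
```

```bash
python3 - <<'E'
from mv import *
p,Q,s=cur();print(p,s['ft_force'],s['joint_pos'].round(2),s['time_s'],s['grip_width'])
plan([.47,-.10,.26],frame([0,0,-1],[.2,.97,0]),n=12)
E
```

```text
[0.41691666 0.15267239 0.27230515] [ 0.39149766  0.38319921 -1.89776663] [-1.21 -0.24  0.3   2.34  0.7   0.92  0.03] 4.2 0.5194920641102385
n 12 rot [-0.029, 0.624, 0.005] xyz [0.07, -0.392, 0.166] total deg [-1.4 30.   0.2] mm [  64.5 -234.2   88.3]
```

{"fn": "carry_out", "kwargs": {"delta_rot": [[-0.03,0.62,0],[-0.03,0.62,0],[-0.03,0.62,0],[-0.03,0.62,0],[-0.03,0.62,0],[-0.03,0.62,0],[-0.03,0.62,0],[-0.03,0.62,0],[-0.03,0.62,0],[-0.03,0.62,0]], "xyz": [[0.07,-0.39,0.17],[0.07,-0.39,0.17],[0.07,-0.39,0.17],[0.07,-0.39,0.17],[0.07,-0.39,0.17],[0.07,-0.39,0.17],[0.07,-0.39,0.17],[0.07,-0.39,0.17],[0.07,-0.39,0.17],[0.07,-0.39,0.17]], "claw": [0,0,0,0,0,0,0,0,0,0]}}

```text
time_s: 5.2
tcp_pos: [0.4626, -0.0596, 0.2652]
tool_rot: [-0.087, 1.482, -0.295]
ft_force: [-0.4, 2.3, -2.4]
grip_width: 0.522
```

{"fn": "carry_out", "kwargs": {"delta_rot": [[-0.03,0.62,0],[-0.03,0.66,0],[0,0,0],[0,0,0]], "xyz": [[0.07,-0.39,0.17],[0.07,-0.39,0.17],[0,0,0],[0,0,0]], "claw": [0,0,0,0]}}

```text
time_s: 5.6
tcp_pos: [0.4642, -0.0863, 0.2639]
tool_rot: [-0.614, 1.542, -0.822]
ft_force: [0.3, 0.4, -1.4]
grip_width: 0.525
```

```bash
python3 - <<'E'
from mv import *
from comp import comp
comp('3',tb=(220,150,120,100),sb=(220,100,120,100))
p,Q,s=cur();print(p,Q.as_matrix().round(3),s['ft_force'],s['joint_pos'].round(2),s['time_s'],s['grip_width'])
W=pts('side',np.load('pics/s3.npy'));a=cv2.imread('pics/s3.png').astype(int)
m=(abs(W[...,0]-p[0])<.06)&(abs(W[...,1]-p[1])<.06)&(W[...,2]>.05)&(W[...,2]<.35)&(a[...,2]>a[...,0]+40)
P=W[m];print(len(P),np.percentile(P[:,2],[1,5,50,95,99]))
for z in np.arange(.16,.32,.02):
    q=P[abs(P[:,2]-z)<.01]
    if len(q):print(round(z,2),len(q),q.mean(0).round(4))
E
```

```text
[ 0.46417834 -0.08537299  0.26429317] [[ 0.021  0.205  0.979]
 [-0.015  0.979 -0.205]
 [-1.    -0.011  0.023]] [ 0.84329918 -0.27712039 -1.03909104] [-1.24  0.01  1.33  2.07  0.01  1.05  1.45] 5.7 0.5250616849563575
96 [0.19053778 0.19364825 0.22506018 0.25767121 0.30734948]
0.18 1 [ 0.4715 -0.07    0.1886]
0.2 28 [ 0.4679 -0.0699  0.2   ]
0.22 28 [ 0.4665 -0.0689  0.2215]
0.24 30 [ 0.4685 -0.0682  0.2409]
0.26 6 [ 0.4573 -0.0668  0.257 ]
0.3 3 [ 0.4559 -0.0729  0.3064]
```

View pics/c3.png

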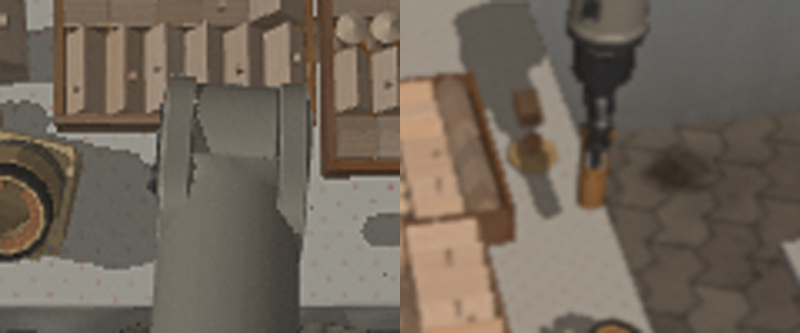

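```bash
python3 - <<'E'
from mv import *
p1,Q1=plan([.464,-.07,.10],frame([0,0,-1],[.2,.97,0]),n=7)
E
```

```text
n 7 rot [-0.006, 0.048, 0.022] xyz [0.469, 0.046, -0.016] total deg [-0.2  1.3  0.6] mm [164.   16.8  -7.2]
```

{"fn": "carry_out", "kwargs": {"delta_rot": [[0,0.05,0.02],[0,0.05,0.02],[0,0.05,0.02],[0,0.05,0.02],[0,0.05,0.02],[0,0.05,0.02],[0,0.05,0.02],[0,0,0]], "xyz": [[0.47,0.05,-0.02],[0.47,0.05,-0.02],[0.47,0.05,-0.02],[0.47,0.05,-0.02],[0.47,0.05,-0.02],[0.47,0.05,-0.02],[0.47,0.05,-0.02],[0,0,0]], "claw": [0,0,0,0,0,0,0,0]}}

```text
time_s: 6.5
tcp_pos: [0.4618, -0.067, 0.0992]
tool_rot: [3.067, 1.568, 2.863]
ft_force: [-1.2, -0.5, -0.7]
grip_width: 0.526
```

```bash
python3 - <<'E'
from mv import *
p,Q,s=cur();print(p,Q.as_matrix().round(3),s['ft_force'],s['joint_pos'].round(2),s['time_s'],s['grip_width'])
plan([p[0],p[1],.083],frame([0,0,-1],[.2,.97,0]),n=1)
E
```

```text
[ 0.46180544 -0.0669562   0.0991516 ] [[-0.003  0.203  0.979]
 [ 0.001  0.979 -0.203]
 [-1.     0.    -0.003]] [-1.17536647 -0.50260432 -0.67066874] [-0.77  0.42  0.96  2.22 -0.52  0.75  1.91] 6.5 0.5259297439225546
n 1 rot [-0.018, -0.046, -0.003] xyz [0.323, -0.0, 0.001] total deg [-0.1 -0.2 -0. ] mm [16.2 -0.   0.1]
```

Lower gently in small steps, watching force.

{"fn": "carry_out", "kwargs": {"delta_rot": [[0,-0.05,0],[0,0,0],[0,0,0],[0,0,0]], "xyz": [[0.2,0,0],[0.15,0,0],[0.06,0,0],[0,0,0]], "claw": [0,0,0,0]}}

```text
time_s: 6.9
tcp_pos: [0.4633, -0.0679, 0.0797]
tool_rot: [-0.3, 1.568, -0.505]
ft_force: [-0.1, -0.1, -1.0]
grip_width: 0.522
```

{"fn": "carry_out", "kwargs": {"delta_rot": [[0,0,0],[0,0,0],[0,0,0]], "xyz": [[0.03,0,0],[0.03,0,0],[0,0,0]], "claw": [0,0,0]}}

```text
time_s: 7.2
tcp_pos: [0.4643, -0.0683, 0.0772]
tool_rot: [-0.148, 1.567, -0.353]
ft_force: [-0.9, 0.3, 13.1]
grip_width: 0.52
```

{"fn": "carry_out", "kwargs": {"delta_rot": [[0,0,0],[0,0,0],[0,0,0],[0,0,0],[0,0,0],[0,0,0],[0,0,0],[0,0,0],[0,0,0]], "xyz": [[-0.02,0,0],[0,0,0],[0,0,0],[0,0,0],[-0.3,0,0],[-0.6,0,0],[-0.8,0,0],[-0.8,0,0],[0,0,0]], "claw": [0.55,0.7,0.85,1,1,1,1,1,1]}}

```text
time_s: 8.1
tcp_pos: [0.4651, -0.0675, 0.206]
tool_rot: [0.265, 1.564, 0.061]
ft_force: [0.7, 0.0, -0.1]
grip_width: 0.999
```

```bash
python3 - <<'E'
from mv import *
p,Q,s=cur();print(p,Q.as_matrix().round(3),s['joint_pos'].round(2),s['time_s'],s['grip_width'])
th=np.radians(34)
plan([.453,.361,.17],frame([0,0,-1],[-np.sin(th),np.cos(th),0]))
plan([.453,.361,.17],frame([0,0,-1],[np.sin(th),-np.cos(th),0]),flip=False)
E
```

```text
[ 0.46509602 -0.06752748  0.20595764] [[ 0.007  0.202  0.979]
 [ 0.     0.979 -0.202]
 [-1.     0.002  0.007]] [-1.05  0.23  1.22  2.13 -0.27  0.95  1.69] 8.1 0.9985367688813042
n 12 rot [-0.951, 0.009, 0.001] xyz [0.061, 0.727, 0.097] total deg [-45.7   0.4   0.1] mm [ 36.1 417.2 -98.8]
n 34 rot [0.988, 0.001, -0.004] xyz [0.02, 0.064, -0.314] total deg [ 1.343e+02  1.000e-01 -5.000e-01] mm [ 36.1 417.2 -98.8]
```

```bash
python3 - <<'E'
from m import *
from comp import comp
from mv import M,ax,low,hor
comp('4',tb=(200,185,50,40),sb=(265,185,50,50))
# more frames averaged
fr={'top':[],'side':[]}
dp={'top':[],'side':[]}
for i in range(6):
    for n in fr:
        a,d=r.snapshot(n);fr[n].append(a.astype(float));d=d.copy();d[d==0]=np.nan;dp[n].append(d)
for n in fr:
    cv2.imwrite(f'pics/{n[0]}4a.png',np.mean(fr[n],0)[:,:,::-1]);np.save(f'pics/{n[0]}4a.npy',np.nan_to_num(np.nanmedian(dp[n],0)))
    ring(f'{n[0]}4a',n)
# tower check
W=pts('top',np.load('pics/t4a.npy'));W2=pts('side',np.load('pics/s4a.npy'))
m=(abs(W2[...,0]-.464)<.06)&(abs(W2[...,1]+.07)<.05)&(W2[...,2]>.02)&(W2[...,2]<.16)
P=W2[m];print('tower',len(P),P.mean(0),P[:,2].max())
for z in(.03,.06,.09,.12): q=P[abs(P[:,2]-z)<.012];print(z,len(q),q.mean(0).round(4) if len(q) else '')
bar('t4a','top');bar('s4a','side')
# rectified rim-plane view of both cameras, 0.25mm/px, x=hor, y=low
outs=[]
for n in fr:
    c=r.camera_model(n);K=np.array(c['K']);E=np.linalg.inv(np.array(c['extrinsics']))
    g=np.linspace(-.07,.07,400);X,Y=np.meshgrid(g,g)
    P=M+X[...,None]*hor+Y[...,None]*low
    C=P@E[:3,:3].T+E[:3,3];u=C[...,0]/C[...,2]*K[0,0]+K[0,2];v=C[...,1]/C[...,2]*K[1,1]+K[1,2]
    outs.append(cv2.remap(np.mean(fr[n],0).astype(np.uint8),u.astype(np.float32),v.astype(np.float32),cv2.INTER_CUBIC)[:,:,::-1])
o=np.hstack(outs).copy()
for k in(0,400):
    for rad in(30,41,47,53): cv2.circle(o,(200+k,200),int(rad/.35),(0,255,0),1)
    cv2.line(o,(200+k,190),(200+k,210),(255,0,0),1)
o=np.vstack([np.hstack(outs)[50:350],o[50:350]]);cv2.imwrite('pics/rect.png',o)
E
```

```text
top 153 cen [0.4702 0.1372 0.135 ] r 0.0505 nrm [-0.466  0.096  0.88 ] tilt 28.4 az 168.4
side 117 cen [0.4717 0.1424 0.1336] r 0.0523 nrm [-0.332  0.216  0.918] tilt 23.3 az 146.9
tower 183 [ 0.46603484 -0.0538599   0.08660203] 0.13951206060607757
0.03 25 [ 0.4656 -0.0517  0.0302]
0.06 30 [ 0.467  -0.0518  0.0592]
0.09 36 [ 0.4681 -0.0524  0.0912]
0.12 57 [ 0.4653 -0.0567  0.1213]
top bar 142 mean [0.4529 0.3592] rect [453.2 359.4] [80.4 24.5] 34.7 pca -146.2
top all 616 mean [0.453 0.36 ] rect [452.3 360.6] [103.7 102.8] 1.5 pca 60.8
side bar 131 mean [0.4582 0.3702] rect [457.5 369.9] [83.8 27.3] 33.5 pca -145.9
side all 532 mean [0.4567 0.3681] rect [456.8 368.2] [108.5 105.2] 85.9 pca 57.1[ WARN:0@18.258] global loadsave.cpp:1063 imwrite_ Unsupported depth image for selected encoder is fallbacked to CV_8U.
```

View pics/rect.png

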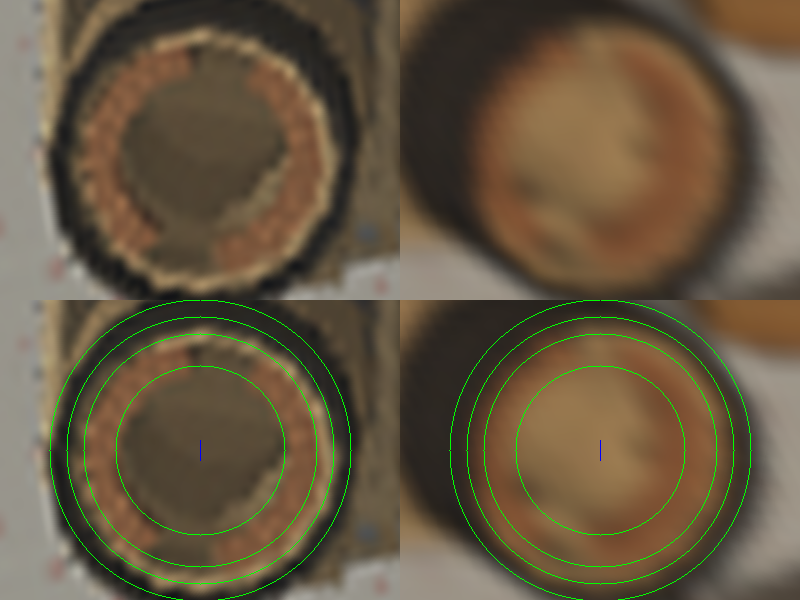

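```bash
cat > lip.py <<'E'
from m import *
from mv import M,ax,low,hor
from scipy.optimize import least_squares
res={}
for n in('top','side'):
    im=cv2.imread(f'pics/{n[0]}4a.png')
    c=r.camera_model(n);K=np.array(c['K']);E=np.array(c['extrinsics']);Ei=np.linalg.inv(E)
    g=np.linspace(-.06,.06,481);X,Y=np.meshgrid(g,g)
    P=M+X[...,None]*hor+Y[...,None]*low
    C=P@Ei[:3,:3].T+Ei[:3,3];u=C[...,0]/C[...,2]*K[0,0]+K[0,2];v=C[...,1]/C[...,2]*K[1,1]+K[1,2]
    q=cv2.remap(im,u.astype(np.float32),v.astype(np.float32),cv2.INTER_LINEAR)
    lab=cv2.cvtColor(q,cv2.COLOR_BGR2LAB).astype(float)
    a=lab[...,1]-128
    t=cv2.threshold(np.clip(a*6,0,255).astype(np.uint8),0,255,cv2.THRESH_OTSU)[0]/6
    m=(a>t)&(np.hypot(X,Y)<.05)&(np.hypot(X,Y)>.022)
    cen=np.zeros(2)
    for it in range(5):
        rr=np.hypot(X-cen[0],Y-cen[1]);th=np.degrees(np.arctan2(Y-cen[1],X-cen[0]))
        pi,po,gap=[],[],[]
        for k in range(-180,180,3):
            b=m&(abs((th-k+180)%360-180)<1.5)
            w=b.sum()
            if w<60: gap.append(k);continue
            rs=rr[b];hi=np.percentile(rs,96);po.append((k,hi))
        po=np.array(po);A=np.c_[cen[0]+po[:,1]*np.cos(np.radians(po[:,0])),cen[1]+po[:,1]*np.sin(np.radians(po[:,0]))]
        f=least_squares(lambda x:np.hypot(A[:,0]-x[0],A[:,1]-x[1])-x[2],[0,0,.041],loss='soft_l1',f_scale=.001)
        cen=f.x[:2]
    print(n,'thr',t,'cen hor/low mm',(f.x*1000).round(2),'gaps',gap)
    pc=M+cen[0]*hor+cen[1]*low;o=E[:3,3];res[n]=(o,(pc-o)/np.linalg.norm(pc-o))
    cv2.imwrite(f'pics/mask_{n}.png',(m*255).astype(np.uint8))
(o1,d1),(o2,d2)=res['top'],res['side']
s=np.linalg.lstsq(np.c_[d1,-d2],o2-o1,rcond=None)[0];a,b=o1+s[0]*d1,o2+s[1]*d2
print('tri',a.round(4),b.round(4))
for o,d in res.values(): print('at z=.131',(o+d*(.131-o[2])/d[2]).round(4))
E
python3 lip.py
```

```text
top thr 6.0 cen hor/low mm [ 1.33  3.38 41.73] gaps [-96, -93, -90, -87, -84, -81, -78, -75, -72, -69, -66, -63, 84, 87, 90, 93, 96, 99, 102, 105, 108, 111, 114, 117, 120]
side thr 6.0 cen hor/low mm [-0.43  2.04 44.73] gaps []
tri [0.471  0.1375 0.128 ] [0.4718 0.1371 0.1281]
at z=.131 [0.4706 0.1372 0.131 ]
at z=.131 [0.4727 0.1397 0.131 ]
```

```bash
sed -i 's/^AZ=.*T=/AZ=np.radians(167.5);T=/; s/^M=.*/M=np.array([.4712,.1377,.130])/' mv.py; cat >> mv.py <<'E'
th=np.radians(34.3)
LID=frame([0,0,-1],[-np.sin(th),np.cos(th),0]);L=np.array([.4535,.3605,0])
a_=np.radians(11)
INS=frame(-ax,-(np.cos(a_)*hor+np.sin(a_)*low))
def st():
    p,Q,s=cur();print(p.round(4),'f',s['ft_force'].round(1),'q',s['joint_pos'].round(2),'t',round(s['time_s'],2),'w',round(s['grip_width'],3));return p,Q,s
E
python3 - <<'E'
from mv import *
plan(L+[0,0,.19],LID,flip=False,n=16)
E
```

```text
n 16 rot [-0.72, 0.001, 0.002] xyz [0.015, 0.544, 0.082] total deg [-46.1   0.1   0.1] mm [ 11.7 417.6 -96.6]
```

{"fn": "carry_out", "kwargs": {"delta_rot": [[-0.72,0,0],[-0.72,0,0],[-0.72,0,0],[-0.72,0,0],[-0.72,0,0],[-0.72,0,0],[-0.72,0,0],[-0.72,0,0],[-0.72,0,0],[-0.72,0,0]], "xyz": [[0.01,0.54,0.08],[0.01,0.54,0.08],[0.01,0.54,0.08],[0.01,0.54,0.08],[0.01,0.54,0.08],[0.01,0.54,0.08],[0.01,0.54,0.08],[0.01,0.54,0.08],[0.01,0.54,0.08],[0.01,0.54,0.08]], "claw": [1,1,1,1,1,1,1,1,1,1]}}

```text
time_s: 9.8
tcp_pos: [0.4966, 0.2024, 0.1972]
tool_rot: [-0.922, 1.568, -0.62]
ft_force: [0.7, -0.3, -0.5]
grip_width: 1.001
```

{"fn": "carry_out", "kwargs": {"delta_rot": [[-0.72,0,0],[-0.72,0,0],[-0.72,0,0],[-0.72,0,0],[-0.72,0,0],[-0.72,0,0],[0,0,0],[0,0,0]], "xyz": [[0.01,0.54,0.08],[0.01,0.54,0.08],[0.01,0.54,0.08],[0.01,0.54,0.08],[0.01,0.54,0.08],[0.01,0.54,0.08],[0,0,0],[0,0,0]], "claw": [1,1,1,1,1,1,1,1]}}

```text
time_s: 10.6
tcp_pos: [0.4518, 0.358, 0.1938]
tool_rot: [-1.321, 1.568, -0.719]
ft_force: [0.0, -0.4, 0.1]
grip_width: 0.992
```

```bash
python3 - <<'E'
from mv import *
p,Q,s=st()
plan(L+[0,0,.08],LID,flip=False,n=4)
E
```

```text
[0.4518 0.358  0.1938] f [ 0.  -0.4  0.1] q [-1.43  0.4   0.83  1.9  -0.35  0.99  1.73] t 10.6 w 0.992
n 4 rot [0.01, 0.002, 0.01] xyz [0.569, 0.006, 0.014] total deg [0.2 0.  0.2] mm [113.8   1.4   2.7]
```

{"fn": "carry_out", "kwargs": {"delta_rot": [[0,0,0.01],[0,0,0.01],[0,0,0.01],[0,0,0.01],[0,0,0],[0,0,0]], "xyz": [[0.57,0,0.01],[0.57,0.01,0.01],[0.57,0.01,0.02],[0.57,0.01,0.01],[0.3,0,0],[0,0,0]], "claw": [1,1,1,1,1,1]}}

```text
time_s: 11.2
tcp_pos: [0.4534, 0.3584, 0.0635]
tool_rot: [-2.741, 1.569, -2.143]
ft_force: [0.1, -0.8, 0.7]
grip_width: 0.995
```

```bash
python3 - <<'E'
from mv import *
p,Q,s=st()
plan(L+[0,0,.043],LID,flip=False)
E
```

```text
[0.4534 0.3584 0.0635] f [ 0.1 -0.8  0.7] q [-1.3   0.58  0.68  1.99 -0.52  0.76  1.86] t 11.2 w 0.995
n 1 rot [-0.004, -0.024, 0.01] xyz [0.411, 0.034, 0.025] total deg [-0.  -0.1  0. ] mm [20.5  1.7  1.3]
```

{"fn": "carry_out", "kwargs": {"delta_rot": [[0,0,0],[0,0,0],[0,0,0],[0,0,0],[0,0,0],[0,0,0],[0,0,0],[0,0,0],[0,0,0]], "xyz": [[0.2,0.03,0.02],[0.2,0,0],[0,0,0],[0,0,0],[0,0,0],[0,0,0],[0,0,0],[0,0,0],[0,0,0]], "claw": [1,1,1,0,0,0,0,0,0], "newtons": 90}}

```text
time_s: 12.1
tcp_pos: [0.454, 0.3616, 0.0453]
tool_rot: [0.46, 1.569, 1.059]
ft_force: [-0.4, -1.0, 7.9]
grip_width: 0.26
```

{"fn": "carry_out", "kwargs": {"delta_rot": [[0,0,0],[0,0,0]], "xyz": [[0,0,0],[0,0,0]], "claw": [0,0]}}

```text
time_s: 12.3
tcp_pos: [0.454, 0.3616, 0.0453]
tool_rot: [0.442, 1.569, 1.042]
ft_force: [-0.9, -0.3, 5.9]
grip_width: 0.262
```

```bash
python3 - <<'E'
from m import *
from mv import st
st()
snap('top','t5');bar('t5','top')
E
```

```text
[0.454  0.3616 0.0453] f [-0.9 -0.3  5.9] q [-1.28  0.6   0.66  1.99 -0.55  0.73  1.88] t 12.3 w 0.262
top bar 1752 mean [0.4911 0.433 ] rect [500.7 424.7] [218.4 160.5] 87.1 pca 78.7
top all 1948 mean [0.4898 0.4303] rect [491.4 425.2] [188.6 228.4] 2.9 pca 71.1
```

{"fn": "carry_out", "kwargs": {"delta_rot": [[0,0,0],[0,0,0],[0,0,0],[0,0,0],[0,0,0],[0,0,0],[0,0,0]], "xyz": [[-0.2,0,0],[-0.6,0,0],[-0.8,0,0],[-0.8,0,0],[-0.8,0,0],[-0.8,0,0],[0,0,0]], "claw": [0,0,0,0,0,0,0]}}

```text
time_s: 13.05
tcp_pos: [0.4556, 0.3621, 0.2501]
tool_rot: [0.353, 1.563, 0.951]
ft_force: [-0.1, 0.3, -2.6]
grip_width: 0.264
```

```bash
cat >> mv.py <<'E'
zi=INS.as_matrix()[:,2]
def ins(h,dz=.0007): return M+(h+.0173)*ax+dz*zi
E
python3 - <<'E'
from mv import *
p,Q,s=st()
plan(ins(.075),INS,flip=False,n=20);print(ins(.075))
E
```

```text
[0.4556 0.3621 0.2501] f [-0.1  0.3 -2.6] q [-1.47  0.34  0.88  1.84 -0.3   1.09  1.68] t 13.05 w 0.264
n 20 rot [0.704, -0.368, -0.125] xyz [0.023, -0.217, -0.067] total deg [ 56.3 -29.5 -10. ] mm [  38.3 -161.1 -145.1]
[0.426696   0.14742949 0.21027771]
```

{"fn": "carry_out", "kwargs": {"delta_rot": [[0.7,-0.37,-0.12],[0.7,-0.37,-0.12],[0.7,-0.37,-0.12],[0.7,-0.37,-0.12],[0.7,-0.37,-0.12],[0.7,-0.37,-0.12],[0.7,-0.37,-0.12],[0.7,-0.37,-0.12],[0.7,-0.37,-0.12],[0.7,-0.37,-0.12]], "xyz": [[0,-0.22,-0.07],[0,-0.22,-0.07],[0,-0.22,-0.07],[0,-0.22,-0.07],[0,-0.22,-0.07],[0.02,-0.22,-0.07],[0.02,-0.22,-0.07],[0.02,-0.22,-0.07],[0.02,-0.22,-0.07],[0.02,-0.22,-0.07]], "claw": [0,0,0,0,0,0,0,0,0,0]}}

```text
time_s: 14.05
tcp_pos: [0.4626, 0.2464, 0.2371]
tool_rot: [-0.067, 1.301, 0.038]
ft_force: [-0.3, 0.1, -0.8]
grip_width: 0.26
```

```bash
python3 - <<'E'
from mv import *
p,Q,s=st()
plan(ins(.075),INS,flip=False,n=10)
E
```

```text
[0.4626 0.2464 0.2371] f [-0.3  0.1 -0.8] q [-1.9   0.04  1.25  2.15  0.17  0.77  0.9 ] t 14.05 w 0.26
n 10 rot [0.708, -0.373, -0.12] xyz [0.027, -0.208, -0.064] total deg [ 28.3 -14.9  -4.8] mm [ 15.3 -94.3 -51.8]
```

{"fn": "carry_out", "kwargs": {"delta_rot": [[0.7,-0.37,-0.12],[0.7,-0.37,-0.12],[0.7,-0.37,-0.12],[0.7,-0.37,-0.12],[0.7,-0.37,-0.12]], "xyz": [[0.02,-0.21,-0.06],[0.02,-0.21,-0.06],[0.02,-0.21,-0.06],[0.02,-0.21,-0.06],[0.02,-0.21,-0.06]], "claw": [0,0,0,0,0]}}

```text
time_s: 14.55
tcp_pos: [0.4501, 0.1943, 0.2282]
tool_rot: [0.063, 1.172, -0.083]
ft_force: [-0.7, -0.6, -2.1]
grip_width: 0.259
```

```bash
python3 - <<'E'
from mv import *
p,Q,s=st()
plan(ins(.075),INS,flip=False,n=5)
E
```

```text
[0.4501 0.1943 0.2282] f [-0.7 -0.6 -2.1] q [-1.77 -0.18  0.97  2.29  0.66  0.8   0.2 ] t 14.55 w 0.259
n 5 rot [0.716, -0.377, -0.126] xyz [0.035, -0.208, -0.069] total deg [14.3 -7.5 -2.5] mm [  8.9 -50.1 -21.8]
```

{"fn": "carry_out", "kwargs": {"delta_rot": [[0.72,-0.38,-0.13],[0.72,-0.38,-0.13],[0.72,-0.38,-0.13],[0.72,-0.38,-0.13],[0.72,-0.38,-0.13],[0,0,0]], "xyz": [[0.03,-0.21,-0.07],[0.03,-0.21,-0.07],[0.03,-0.21,-0.07],[0.03,-0.21,-0.07],[0.03,-0.21,-0.07],[0,0,0]], "claw": [0,0,0,0,0,0]}}

```text
time_s: 15.15
tcp_pos: [0.4252, 0.1463, 0.2105]
tool_rot: [0.186, 1.047, -0.225]
ft_force: [-0.6, -0.4, -2.6]
grip_width: 0.264
```

```bash
python3 - <<'E'
from mv import *
from comp import comp
p,Q,s=st()
plan(ins(.075),INS,flip=False)
plan(ins(.03),INS,flip=False)
comp('6',tb=(200,180,60,60),sb=(265,165,60,60))
E
```

```text
[0.4252 0.1463 0.2105] f [-0.6 -0.4 -2.6] q [-1.63 -0.22  0.74  2.44  0.89  0.83 -0.34] t 15.15 w 0.264
n 1 rot [0.008, 0.01, 0.048] xyz [0.016, 0.031, 0.013] total deg [0.  0.  0.2] mm [0.8 1.5 0.7]
n 2 rot [0.004, 0.005, 0.024] xyz [0.458, 0.017, 0.006] total deg [0.  0.  0.2] mm [45.8  1.7  0.6]
```

View pics/c6.png

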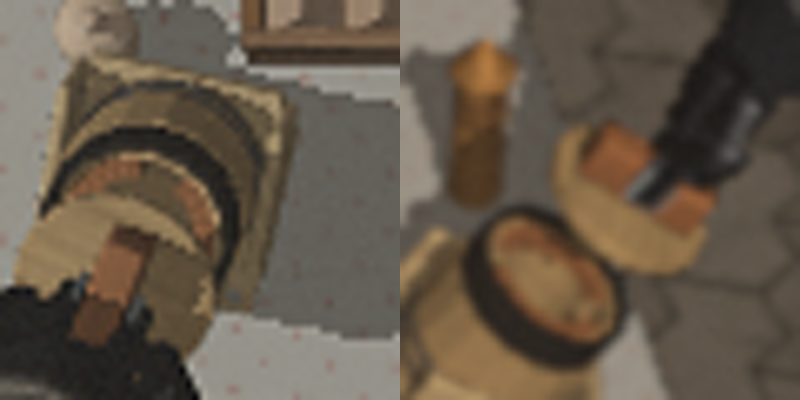

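{"fn": "carry_out", "kwargs": {"delta_rot": [[0,0,0.05],[0,0,0],[0,0,0],[0,0,0],[0,0,0]], "xyz": [[0.23,0.03,0.01],[0.23,0,0],[0.23,0,0],[0.22,0,0],[0,0,0]], "claw": [0,0,0,0,0]}}

```text
time_s: 15.75
tcp_pos: [0.4503, 0.1438, 0.1725]
tool_rot: [0.19, 1.045, -0.218]
ft_force: [0.1, -0.5, -1.9]
grip_width: 0.26
```

```bash
cat >> mv.py <<'E'
def hs():
    p,Q,s=st();d=p-M;i=INS.as_matrix();print('h',((d@ax-.0173)*1000).round(1),'y,z off',(d@i[:,1]*1000).round(1),(d@i[:,2]*1000).round(1),'f tool',Q.inv().apply(s['ft_force']).round(1),'tq',Q.inv().apply(s['wrist_torque']).round(2),'rot',np.degrees((INS.inv()*Q).as_rotvec()).round(1))
E
python3 - <<'E'
from mv import *
hs();plan(ins(.019),INS,flip=False)
E
```

```text
[0.4503 0.1438 0.1725] f [ 0.1 -0.5 -1.9] q [-1.6  -0.04  0.86  2.45  0.9   0.6  -0.31] t 15.75 w 0.26
h 30.4 y,z off 1.9 2.1 f tool [ 1.7 -0.7 -0.7] tq [-0.02  0.78 -0.12] rot [-0.1 -0.1  0. ]
n 1 rot [0.033, 0.03, -0.009] xyz [0.227, -0.037, -0.028] total deg [ 0.1  0.1 -0. ] mm [11.4 -1.9 -1.4]
```

{"fn": "carry_out", "kwargs": {"delta_rot": [[0.03,0.03,0],[0,0,0]], "xyz": [[0.06,-0.04,-0.03],[0.06,0,0]], "claw": [0,0]}}

```text
time_s: 15.95
tcp_pos: [0.4505, 0.1424, 0.1667]
tool_rot: [0.199, 1.048, -0.212]
ft_force: [-0.0, 0.9, -1.2]
grip_width: 0.26
```

```bash
python3 - <<'E'
from mv import *
hs();plan(ins(.019),INS,flip=False)
E
```

```text
[0.4505 0.1424 0.1667] f [-0.   0.9 -1.2] q [-1.58 -0.02  0.85  2.46  0.9   0.56 -0.32] t 15.95 w 0.26
h 25.0 y,z off 0.1 -0.0 f tool [ 1.   0.7 -0.9] tq [ 0.02  0.71 -0.15] rot [0.1 0.1 0.2]
n 1 rot [-0.014, -0.02, -0.044] xyz [0.121, -0.003, 0.015] total deg [-0.1 -0.1 -0.2] mm [ 6.  -0.1  0.7]
```

{"fn": "carry_out", "kwargs": {"delta_rot": [[0,0,0],[0,0,0],[0,0,0]], "xyz": [[0.06,0,0.01],[0.06,0,0],[0,0,0]], "claw": [0,0,0]}}

```text
time_s: 16.25
tcp_pos: [0.4541, 0.1411, 0.1614]
tool_rot: [0.196, 1.048, -0.215]
ft_force: [-0.0, -0.8, -2.0]
grip_width: 0.261
```

```bash
python3 - <<'E'
from mv import *
hs();plan(ins(.012),INS,flip=False)
E
```

```text
[0.4541 0.1411 0.1614] f [-0.  -0.8 -2. ] q [-1.57  0.    0.86  2.46  0.9   0.53 -0.31] t 16.25 w 0.261
h 18.7 y,z off -0.2 0.6 f tool [ 1.8 -0.9 -0.7] tq [-0.01  0.76 -0.17] rot [0.1 0.  0.1]
n 1 rot [-0.016, -0.01, -0.025] xyz [0.133, 0.004, 0.002] total deg [-0.1 -0.  -0.1] mm [6.7 0.2 0.1]
```

{"fn": "carry_out", "kwargs": {"delta_rot": [[0,0,0],[0,0,0],[0,0,0]], "xyz": [[0.04,0,0],[0.04,0,0],[0,0,0]], "claw": [0,0,0]}}

```text
time_s: 16.55
tcp_pos: [0.4559, 0.1408, 0.158]
tool_rot: [0.196, 1.048, -0.214]
ft_force: [-1.1, 0.7, -0.9]
grip_width: 0.263
```

```bash
python3 - <<'E'
from mv import *
hs();plan(ins(.008),INS,flip=False)
E
```

```text
[0.4559 0.1408 0.158 ] f [-1.1  0.7 -0.9] q [-1.56  0.02  0.86  2.46  0.9   0.51 -0.31] t 16.55 w 0.263
h 14.7 y,z off -0.2 0.5 f tool [ 0.2  0.2 -1.6] tq [-0.01  0.73 -0.11] rot [0.1 0.  0.1]
n 1 rot [-0.015, -0.011, -0.026] xyz [0.134, 0.004, 0.004] total deg [-0.1 -0.  -0.1] mm [6.7 0.2 0.2]
```

{"fn": "carry_out", "kwargs": {"delta_rot": [[0,0,0],[0,0,0],[0,0,0],[0,0,0]], "xyz": [[0.04,0,0],[0.04,0,0],[0.04,0,0],[0,0,0]], "claw": [0,0,0,0]}}

```text
time_s: 16.95
tcp_pos: [0.4589, 0.1401, 0.1527]
tool_rot: [0.196, 1.048, -0.215]
ft_force: [0.4, 0.2, -2.8]
grip_width: 0.26
```

```bash
python3 - <<'E'
from mv import *
hs();plan(ins(.004),INS,flip=False)
E
```

```text
[0.4589 0.1401 0.1527] f [ 0.4  0.2 -2.8] q [-1.54  0.05  0.85  2.46  0.9   0.47 -0.3 ] t 16.95 w 0.26
h 8.7 y,z off -0.2 0.5 f tool [ 2.6  0.1 -1.2] tq [ 0.    0.76 -0.12] rot [0.1 0.  0.1]
n 1 rot [-0.015, -0.01, -0.024] xyz [0.093, 0.004, 0.003] total deg [-0.1 -0.  -0.1] mm [4.7 0.2 0.2]
```

Lugs are past the lip with no contact force. Press on to the seal.

{"fn": "carry_out", "kwargs": {"delta_rot": [[0,0,0],[0,0,0],[0,0,0],[0,0,0]], "xyz": [[0.04,0,0],[0.04,0,0],[0.03,0,0],[0,0,0]], "claw": [0,0,0,0]}}

```text
time_s: 17.35
tcp_pos: [0.4616, 0.1397, 0.148]
tool_rot: [0.197, 1.048, -0.214]
ft_force: [-4.9, 0.2, 1.3]
grip_width: 0.263
```

```bash
python3 - <<'E'
from mv import *
hs();plan(ins(.0),INS,flip=False)
E
```

```text
[0.4616 0.1397 0.148 ] f [-4.9  0.2  1.3] q [-1.52  0.07  0.85  2.46  0.9   0.45 -0.3 ] t 17.35 w 0.263
h 3.2 y,z off -0.1 0.5 f tool [-3.6 -1.5 -3.3] tq [ 0.    0.93 -0.12] rot [0.1 0.  0.1]
n 1 rot [-0.014, -0.011, -0.028] xyz [0.065, 0.001, 0.004] total deg [-0.1 -0.  -0.1] mm [3.2 0.1 0.2]
```

{"fn": "carry_out", "kwargs": {"delta_rot": [[0,0,0],[0,0,0],[0,0,0]], "xyz": [[0.03,0,0],[0.02,0,0],[0,0,0]], "claw": [0,0,0]}}

```text
time_s: 17.65
tcp_pos: [0.4627, 0.1394, 0.1459]
tool_rot: [0.197, 1.048, -0.214]
ft_force: [-5.4, 0.0, 3.7]
grip_width: 0.262
```

```bash
python3 - <<'E'
from mv import *
hs()
E
```

```text
[0.4627 0.1394 0.1459] f [-5.4  0.   3.7] q [-1.51  0.09  0.85  2.46  0.89  0.43 -0.3 ] t 17.65 w 0.262
h 0.8 y,z off -0.1 0.5 f tool [-5.9 -1.6 -2.4] tq [ 0.02  0.95 -0.26] rot [0.1 0.  0.1]
```

{"fn": "carry_out", "kwargs": {"delta_rot": [[0,0,0],[0.5,0,0],[0.5,0,0],[0.5,0,0],[0.5,0,0],[0.5,0,0],[0.5,0,0]], "xyz": [[0.015,0,0],[0,0,0],[0,0,0],[0,0,0],[0,0,0],[0,0,0],[0,0,0]], "claw": [0,0,0,0,0,0,0]}}

```text
time_s: 18.35
tcp_pos: [0.4634, 0.1399, 0.1456]
tool_rot: [0.409, 1.047, -0.212]
ft_force: [-4.2, 1.9, 6.7]
grip_width: 0.266
```

```bash
python3 - <<'E'
from mv import *
hs()
E
```

```text
[0.4634 0.1399 0.1456] f [-4.2  1.9  6.7] q [-1.52  0.09  0.87  2.46  0.89  0.43 -0.51] t 18.35 w 0.266
h 0.2 y,z off 0.6 0.7 f tool [-8.   0.7 -0.9] tq [-0.18  0.52  0.09] rot [12.1  0.1  0.2]
```

{"fn": "carry_out", "kwargs": {"delta_rot": [[0.6,0,0],[0.6,0,0],[0.6,0,0],[0.6,0,0],[0.6,0,0],[0.6,0,0],[0.6,0,0],[0.6,0,0]], "xyz": [[0,-0.01,0],[0,0,0],[0,0,0],[0,0,0],[0,0,0],[0,0,0],[0,0,0],[0,0,0]], "claw": [0,0,0,0,0,0,0,0]}}

```text
time_s: 19.15
tcp_pos: [0.4633, 0.1398, 0.1456]
tool_rot: [0.746, 1.047, -0.21]
ft_force: [-3.2, 3.7, 6.1]
grip_width: 0.261
```

```bash
python3 - <<'E'
from mv import *
hs()
E
```

```text
[0.4633 0.1398 0.1456] f [-3.2  3.7  6.1] q [-1.52  0.09  0.87  2.46  0.89  0.43 -0.85] t 19.15 w 0.261
h 0.3 y,z off 0.5 0.7 f tool [-7.2  2.  -2.2] tq [-0.27  0.5   0.22] rot [31.3  0.1  0.2]
```

{"fn": "carry_out", "kwargs": {"delta_rot": [[0.8,0,0],[0.8,0,0],[0.8,0,0],[0.8,0,0],[0.8,0,0],[0.8,0,0],[0.8,0,0],[0.8,0,0],[0.8,0,0],[0.8,0,0]], "xyz": [[0,0,0],[0,0,0],[0,0,0],[0,0,0],[0,0,0],[0,0,0],[0,0,0],[0,0,0],[0,0,0],[0,0,0]], "claw": [0,0,0,0,0,0,0,0,0,0]}}

```text
time_s: 20.15
tcp_pos: [0.4637, 0.1401, 0.1459]
tool_rot: [1.306, 1.047, -0.209]
ft_force: [-2.1, 3.7, 8.8]
grip_width: 0.262
```

{"fn": "carry_out", "kwargs": {"delta_rot": [[0.8,0,0],[0.8,0,0],[0.8,0,0],[0.8,0,0],[0.5,0,0]], "xyz": [[0,0,0],[0,0,0],[0,0,0],[0,0,0],[0,0,0]], "claw": [0,0,0,0,0]}}

```text
time_s: 20.65
tcp_pos: [0.4639, 0.1403, 0.146]
tool_rot: [1.564, 1.046, -0.209]
ft_force: [-0.9, 3.8, 9.5]
grip_width: 0.261
```

```bash
python3 - <<'E'
from mv import *
hs()
E
```

```text
[0.4639 0.1403 0.146 ] f [-0.9  3.8  9.5] q [-1.55  0.09  0.9   2.46  0.89  0.42 -1.66] t 20.65 w 0.261
h 0.4 y,z off 1.2 1.1 f tool [-9.1  3.4 -3.6] tq [-0.33  0.54  0.65] rot [78.2  0.2  0.2]
```

Now to the stop, in small steps watching the torque about the tool axis.

{"fn": "carry_out", "kwargs": {"delta_rot": [[0.5,0,0],[0.5,0,0],[0.4,0,0],[0,0,0]], "xyz": [[0,0,0],[0,0,0],[0,0,0],[0,0,0]], "claw": [0,0,0,0]}}

```text
time_s: 21.05
tcp_pos: [0.4638, 0.1404, 0.146]
tool_rot: [1.66, 1.046, -0.209]
ft_force: [-2.4, 3.6, 11.4]
grip_width: 0.263
```

```bash
python3 - <<'E'
from mv import *
hs()
E
```

```text
[0.4638 0.1404 0.146 ] f [-2.4  3.6 11.4] q [-1.56  0.09  0.9   2.46  0.89  0.42 -1.75] t 21.05 w 0.263
h 0.5 y,z off 1.2 1.0 f tool [-11.4   2.8  -3.3] tq [-0.85  0.51  0.43] rot [83.6  0.2  0.2]
```

{"fn": "carry_out", "kwargs": {"delta_rot": [[0.4,0,0],[0.3,0,0],[0,0,0]], "xyz": [[0,0,0],[0,0,0],[0,0,0]], "claw": [0,0,0]}}

```text
time_s: 21.35
tcp_pos: [0.4638, 0.1404, 0.146]
tool_rot: [1.705, 1.046, -0.209]
ft_force: [-1.9, 3.2, 11.4]
grip_width: 0.263
```

```bash
python3 - <<'E'
from mv import *
hs()
E
```

```text
[0.4638 0.1404 0.146 ] f [-1.9  3.2 11.4] q [-1.56  0.09  0.9   2.46  0.89  0.42 -1.8 ] t 21.35 w 0.263
h 0.5 y,z off 1.3 1.0 f tool [-11.1   3.1  -3.1] tq [-2.73  0.34  0.62] rot [86.3  0.2  0.2]
```

{"fn": "carry_out", "kwargs": {"delta_rot": [[-0.4,0,0],[0,0,0],[0,0,0],[0,0,0],[0,0,0],[0,0,0],[0,0,0],[0,0,0],[0,0,0]], "xyz": [[0,0,0],[-0.03,0,0],[-0.02,0,0],[0,0,0],[0,0,0],[0,0,0],[0,0,0],[0,0,0],[0,0,0]], "claw": [0,0,0,0,0.4,0.6,0.8,1,1]}}

```text
time_s: 22.25
tcp_pos: [0.4616, 0.1391, 0.1474]
tool_rot: [1.677, 1.048, -0.214]
ft_force: [-0.2, 0.1, 0.0]
grip_width: 1.001
```

```bash
python3 - <<'E'
from mv import *
hs()
E
```

```text
[0.4616 0.1391 0.1474] f [-0.2  0.1  0. ] q [-1.56  0.08  0.9   2.46  0.89  0.44 -1.78] t 22.25 w 1.001
h 2.6 y,z off -0.7 0.5 f tool [-0.1 -0.2 -0. ] tq [-0.06 -0.07 -0.54] rot [84.9  0.1  0.1]
```

{"fn": "carry_out", "kwargs": {"delta_rot": [[0,0,0],[0,0,0],[0,0,0],[0,0,0],[0,0,0]], "xyz": [[-0.2,0,0],[-0.3,0,0],[-0.4,0,0],[-0.4,0,0],[0,0,0]], "claw": [1,1,1,1,1]}}

```text
time_s: 22.75
tcp_pos: [0.4296, 0.1471, 0.205]
tool_rot: [1.685, 1.048, -0.205]
ft_force: [0.5, 1.4, 0.4]
grip_width: 0.999
```

```bash
python3 - <<'E'
from mv import *
p,Q,s=st();hs();plan(p+[0,.03,.12],Q,flip=False,n=5)
E
```

```text
[0.4296 0.1471 0.205 ] f [0.5 1.4 0.4] q [-1.65 -0.21  0.78  2.44  0.9   0.8  -1.82] t 22.75 w 0.999
[0.4296 0.1471 0.205 ] f [0.5 1.4 0.4] q [-1.65 -0.21  0.78  2.44  0.9   0.8  -1.82] t 22.75 w 0.999
h 69.0 y,z off 0.3 0.5 f tool [-0.3  0.2 -1.5] tq [ 0.02 -0.08 -0.52] rot [84.9  0.4  0.2]
n 5 rot [0.0, 0.0, 0.0] xyz [-0.428, 0.204, -0.142] total deg [0. 0. 0.] mm [-107.    50.9  -35.4]
```

{"fn": "carry_out", "kwargs": {"delta_rot": [[0,0,0],[0,0,0],[0,0,0],[0,0,0],[0,0,0],[0,0,0]], "xyz": [[-0.43,0.2,-0.14],[-0.43,0.2,-0.14],[-0.43,0.2,-0.14],[-0.43,0.2,-0.14],[-0.43,0.2,-0.14],[0,0,0]], "claw": [1,1,1,1,1,1]}}

```text
time_s: 23.35
tcp_pos: [0.4298, 0.178, 0.3255]
tool_rot: [1.684, 1.047, -0.208]
ft_force: [0.2, 0.4, -0.4]
grip_width: 1.003
```

```bash
python3 - <<'E'
from m import *
from comp import comp
from mv import st,M,ax,hor,low
comp('7',tb=(190,170,130,75),sb=(225,120,100,110));st()
for n in('top','side'):
    W=pts(n,np.load(f'pics/{n[0]}7.npy'));d=W-M;h=d@ax;rr=np.hypot(d@hor,d@low)
    m=(rr>.02)&(rr<.048)&(h>.005)&(h<.022);P=W[m]
    u,s,v=np.linalg.svd(P-P.mean(0),full_matrices=False);nn=v[2]*np.sign(v[2,2])
    print(n,'disc top h mm',np.median(h[m])*1000,len(P),'tilt to axis',np.degrees(np.arccos(nn@ax)))
    m=(rr<.045)&(h>.028)&(h<.05);q=np.c_[d[m]@hor,d[m]@low];w=np.linalg.eigh(np.cov(q.T))[1][:,1]
    print('bar n',m.sum(),'top h',np.percentile(h[m],80)*1000,'mean',q.mean(0)*1000,'ang hor->low',np.degrees(np.arctan2(w[1],w[0])))
E
```

```text
[0.4291 0.1764 0.3229] f [ 0.9 -1.  -0.1] q [-1.66 -0.36  0.62  2.25  0.79  1.15 -1.7 ] t 23.45 w 0.998
top disc top h mm 13.264078615784197 298 tilt to axis 1.0788365008938319
bar n 167 top h 45.455687424383854 mean [ 1.38042093 -2.79297595] ang hor->low -175.65249587567772
side disc top h mm 12.591618384140503 160 tilt to axis 0.7209792934336371
bar n 102 top h 43.60227533494773 mean [-8.10094168 -4.48567984] ang hor->low -177.44817346331143
```

View pics/c7.png

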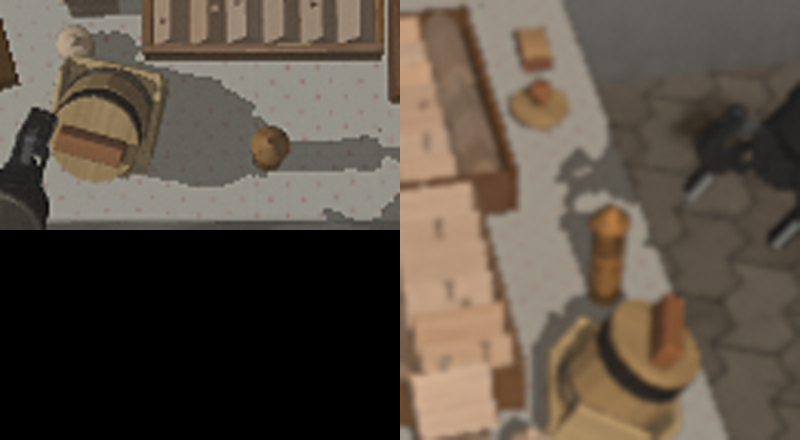

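```bash
python3 -c "
from plant import r
print(r.finish_job())"
```

```text
the job is handed in; nothing more can be done
None
```

The tower is out of the canister and standing upright on the table at about (0.464, -0.068). The bar-grip lid is on the canister and locked. I handed the job in at about 23.5 s of the 61 s allowed; it reports no verdict.

**Insertion and turn:** The lugs passed down through the slots with almost no force, and I pressed the lid against the seal with about 10 N. I then turned it about 84° clockwise, where the torque rose sharply to 2.7 N m at the stop. I let it ease up before releasing.

**Last checks:**
- **Lid height:** the underside of the disc stands about 3 mm above the rim in both views, which is the locked height, and it is tilted about 1° or less from the canister's axis.
- **Lid angle:** the bar stands within about 2° of where the measured slot direction plus 84° puts it.
- **Tower:** it stands upright in both views.
- **Other things:** the bystanders that appear in the last pictures look unmoved. The mug and the gate tower were not in that last view.
- **Robot:** the gripper is empty and clear of everything, with no contact force.

**Disagreements:** The side camera put the bar's centre and the starting lid position up to about 1 cm off the top camera. I took this to be the bar's side faces showing in that view and relied on the top camera. The elbow joint (joint 4) ran at about 2.46 rad, right at the edge of its range, while the lid went in and was turned, with no lasting position error.

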